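Unlatch the thread carousel and hold the rust spool at the front

TASK

Swing the brass hasp up off its catch post and fold it right back so that the thread carousel is free, then turn the carousel (its wooden knob is the grip for this) until the spool with the rust-red thread stands at the brass front arrow. Finish while still gripping the carousel, holding it still there (do not let go); all three spools stay standing in their cups and the things lying around are left alone.

Things in the scene. Friction and masses are not known exactly. Their poses are not given: they have to be found in the camera images.
- carousel_base: Fixed dark wooden foot of the carousel, a disc 204 mm across, 10 mm high, bolted down. Origin: centre of its underside, on the turntable's vertical axis, on the desk. Its -x points to the front ledge with the brass arrow, its -y to the ear (44 mm wide, 24 mm high, reaching 146 mm from the axis) that carries the hasp. The front faces the robot within about 0.4 rad.
- turntable: Pale wooden turntable on the foot, 194 mm across, top 24 mm above the desk. Origin: on its axis, at desk height; z up; at the start its axes are parallel to the foot's. Turns endlessly either way with a little friction (0.05 N m) and stays where left. Locked at first: a brass post on it (8 mm thick, top 42 mm above the desk, 88 mm from the axis) stands in the slot of the hasp.
- front_mark (a point): The brass arrow on the front ledge of the foot, 108 mm from the axis, 13 mm above the desk. The spool must stand between the knob and this arrow.
- knob (a point): Centre of the dark wooden bar grip on a post at the middle of the turntable, part of it: bar 56 mm long (the turntable's x), 14 mm thick (its y), 34 mm high, from 73 to 107 mm above the desk. This point lies on the axis, 90 mm above the desk. The bar is the highest part: spool tops are at 60 mm, 58 mm from the axis.
- spool_rust: Wooden thread spool with rust-red thread, 28 mm diameter, 36 mm high; origin: centre of its underside, 24 mm above the desk. It stands loose in one of three round cups (38 mm outside diameter, rim 14 mm above the turntable) 58 mm from the axis, 120 degrees apart; which cup is random.
- spool_sage: The same spool with grey-green thread, in another cup.
- spool_cream: The same spool with cream thread, in another cup.
- hasp (a joint): Angle of the brass hasp: 0 = lying flat over the catch post (locked), grows as the free end is swung up and outward away from the turntable's axis, pi/2 = upright, 2.0 = stop. The hinge is stiff (about 0.05 N m): it stays where it is left. The post is clear of the slot from about 0.5.
- hasp_hinge (a point): Middle of the hasp's hinge axis, 130 mm from the turntable's axis in the foot's -y direction, 30 mm above the desk. The hinge axis is level, parallel to the foot's x axis.
- hasp_tab (a point): Grip point on the brass tab upright on the free end of the hasp (strap 24 mm wide, 4 mm thick, 64 mm long, from hinge towards the turntable's axis). Tab: 10 mm thick along the hinge axis, 14 mm the other way, 38 mm high, top 69 mm above the desk when shut. The point lies 57 mm along the strap from the hinge and 28 mm above it (58 mm above the desk when shut) and swings along.
- washi_roll: Roll of beige tape lying by the carousel, 43 mm diameter, 15 mm high; origin: centre of its underside. To be left alone.
- tealight: Tealight in a foil cup, 39 mm diameter, 19 mm high; origin: centre of its underside. To be left alone.
- eraser: Beige eraser, 18x42x12 mm; origin: centre of its underside. To be left alone.
Mind the look-alikes: they are no part of the job. What is shaped like the spool_rust but blue or orange is not meant.

How it is judged:
By the outcome, as a careful person would: the job done as asked, in the order asked, and still so for the second after the job is handed in, while the arm keeps its last pose, push and grip.
It also fails if it takes over 58 s, if anything falls off the work surface, if the arm or the gripper's body presses on something with over 40 N, if the wrist force passes 120 N, or if a joint passes its speed limit or range.

ROBOT

A 7-joint arm with a two-finger parallel gripper is mounted at the origin on a cart in front of the work surface, level with it; the furniture and walls round the work are solid. World frame = base frame: x ahead of the robot, y to its left, z up, the work surface at z = 0. Lengths are in m, angles in rad, forces in N, time in s.
With the tool pointing down it reaches from about 0.425 to 0.875 m from the base axis. Payload 8.4 kg.
Tool frame: the origin (TCP) lies on the centre line of the jaws, within the pads' length; the fingertips stand 11 mm ahead of it and the grasp point (between the pads) lies 8 mm behind it; z points along the fingers, y is the line along which they close (so a half turn about z gives the same grasp; the last joint's range is limited). The gripper opens to 85 mm and grips with 20 to 120 N. Pads are 22 mm wide; open, the fingers measure 114 mm over their backs; the gripper's body (76 mm by 85 mm) begins 54 mm behind the grasp point. The pads swing forward as they close: fully open they stand 13 mm farther back than shut.
Start: joints at [1.15, 0.333, 0.04, 1.465, -0.013, 1.343, -0.059], TCP at [0.206, -0.617, 0.242] pointing down, gripper open.
Joint ranges: [-2.58, 2.58], [-0.38, 2.09], [-1.3, 1.39], [0.25, 2.4], [-1.5, 4.64], [0.08, 2.09], [-2.65, 2.65]. Speed limits (rad/s): [2.22, 2.22, 2.79, 2.79, 3.14, 3.14, 3.14].

INTERFACE

Orientations are given as a rotation vector (axis times angle).
In Python, from plant import telemetry, vision, order gives the robot as it stands.
- The arm moves only by the shell command python3 -m creep 'ROWS' [OPENING] [FORCE]. ROWS is text: rows parted by semicolons, each of 4 numbers parted by spaces: the shift along the tool's x, y, z in m, then the turn about the tool's z in degrees. A call has 1 to 20 rows; each row is the pose to reach, as a shift and turn from the pose commanded when the call began, along the tool's axes at that moment; what a row does not reach only later rows make up. A row lasts 1/12 s, in which the tool goes at most 41.7 mm and 7.16 degrees, less where a joint would pass 70% of its speed; a pose out of reach is approached as far as the arm can. A call with a gripper value outside its range is refused whole. OPENING is the finger opening in m, from 0 to 0.0854, set as the call begins (- or left out, the last holds). The fingers move at their own pace and stop on an object; FORCE is the grip in N (left out, the last holds). Time passes only in rows, so rows that repeat a pose let the fingers close. It gives the time, the measured TCP pose, the force, the opening and the grip force at its end, in the units of the state.
- telemetry.read_state(): the state, without advancing time (a new reading comes with each control period).
- vision.capture(name): name is "side" or "top" or "wrist"; returns the picture (420x560x3 uint8, blue, green, red); there is no depth.
- vision.calibration(name): a dict with "mtx" (3x3 intrinsics, pixels), "view" (4x4, takes a point from world to camera coordinates). Camera axes: x right, y up, looking along -z (the intrinsics and any distortion apply to the point x, -y, -z); pixel columns grow to the right and rows downward; lengths in m; the calibration is good to about 2 mm. A picture is of the moment at which its call begins: read the wrist's pose just before it. calibration takes no time and is no camera call; for the wrist camera it gives the pose at the moment of the call.
- order.close_job(): hands the job in; it is judged then, once.
The state is a dict: "t": time; "q": joint angles; "joint_velocities": joint speeds; "effort": joint torques, N m; "position": TCP position; "tool_rot": TCP orientation; "wrist_force": force on the tool from outside, world axes, zero at the start; "ft_torque": the same for the moment, N m; "width": finger opening in m; "grasp_force": force on a finger pad.
Only numpy, scipy, OpenCV 4.12 (cv2) and the standard library are available. Lean on these libraries where they do the work, as an engineer would, in place of code of your own. Each camera call takes 0.05 s, during which the arm holds its last target. There are 200 camera calls.

## Working session

There is one attempt and no reset: what is moved stays moved. The work goes in short steps, Python scripts to look and compute and a shell command to move; the robot and the scene stay as the last step left them, time stands still between calls to the robot, and variables do not carry over. Pictures are saved under pics/ and viewed, at most 10 in all, crops included, and the job is handed in when it is done.

```bash
ls; mkdir -p pics; python3 - <<'E'
from plant import telemetry, vision
import cv2,numpy as np
s=telemetry.read_state();print(s)
a=vision.capture("top");b=vision.capture("side")
cv2.imwrite("pics/top0.png",a);cv2.imwrite("pics/side0.png",b)
np.set_printoptions(precision=4,suppress=True)
for n in("top","side","wrist"):
  print(n,vision.calibration(n))
E
```

```text
pics
{'t': 0.0, 'q': array([ 1.14981285,  0.33393653,  0.0398493 ,  1.46628206, -0.01339787,
        1.34329202, -0.0584933 ]), 'joint_velocities': array([-1.17619130e-03,  2.82081565e-04, -1.38198478e-03, -1.31238738e-04,
       -1.05227163e-04,  2.80952648e-06, -1.71965067e-03]), 'effort': array([-9.01872113e-06, -6.58550978e+01,  1.36517499e+00, -4.05554724e+01,
        1.67692371e-02,  1.26194747e-02, -4.31880025e-06]), 'position': array([ 0.20541594, -0.61622273,  0.24139906]), 'tool_rot': array([-3.09942558e+00, -5.03040522e-01,  5.80623536e-04]), 'wrist_force': array([-0.57370929, -0.45015836, -0.55052854]), 'ft_torque': array([-0.03262835, -0.03075114, -0.05973334]), 'grasp_force': 0.0, 'width': 0.08526808100349022}
top {'mtx': array([[520.3001,   0.    , 279.7958],
       [  0.    , 520.3001, 215.3956],
       [  0.    ,   0.    ,   1.    ]]), 'view': array([[-0.0046, -1.    ,  0.0049,  0.0024],
       [ 0.9975, -0.0043,  0.0711, -0.4853],
       [-0.0711,  0.0053,  0.9975, -1.2215],
       [ 0.    ,  0.    ,  0.    ,  1.    ]])}
side {'mtx': array([[440.3046,   0.    , 278.6085],
       [  0.    , 440.3046, 214.7151],
       [  0.    ,   0.    ,   1.    ]]), 'view': array([[ 0.9954, -0.0956,  0.0103, -0.4841],
       [ 0.034 ,  0.4504,  0.8922, -0.0743],
       [-0.0899, -0.8877,  0.4515, -0.9878],
       [ 0.    ,  0.    ,  0.    ,  1.    ]])}
wrist {'mtx': array([[332.0209,   0.    , 274.8988],
       [  0.    , 332.0209, 212.2871],
       [  0.    ,   0.    ,   1.    ]]), 'view': array([[ 0.316 , -0.9488,  0.0002, -0.6508],
       [ 0.9027,  0.3006, -0.308 ,  0.0407],
       [ 0.2922,  0.0975,  0.9514, -0.3796],
       [ 0.    ,  0.    ,  0.    ,  1.    ]])}
```

View pics/top0.png

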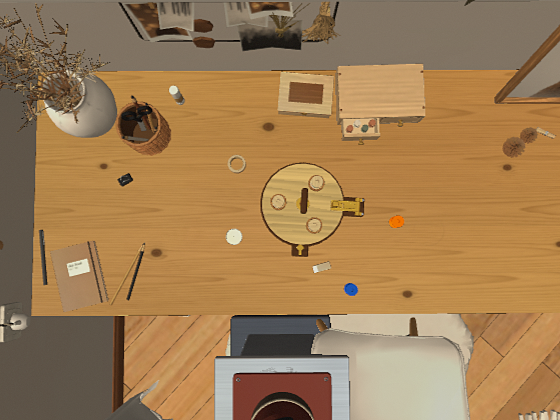

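View pics/side0.png

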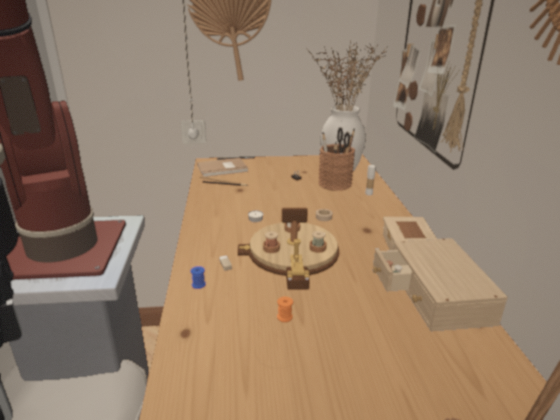

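The top view shows the carousel centred near (303,203), the knob bar at (304,200), the arrow at (300,250) and the hasp/ear at (350,207). The spools are at (278,202), (316,183) and (314,226). In the side view the front spool at (272,240) looks reddish. I'll enlarge both views and measure.

```bash
cat > h.py <<'E'
import numpy as np,cv2
from plant import telemetry,vision
np.set_printoptions(precision=4,suppress=True)
def ray(c,u,v):
    d=np.array([(u-c["mtx"][0,2])/c["mtx"][0,0],(v-c["mtx"][1,2])/c["mtx"][1,1],1.])*[1,-1,-1]
    R,t=c["view"][:3,:3],c["view"][:3,3]
    return -R.T@t,R.T@d
def onz(c,u,v,z):
    o,d=ray(c,u,v);return o+d*(z-o[2])/d[2]
def proj(c,p):
    p=c["view"][:3,:3]@np.asarray(p,float)+c["view"][:3,3];p=p*[1,-1,-1]
    return (c["mtx"]@(p/p[2]))[:2]
def tri(*rs):
    A=0;b=0
    for o,d in rs:
        d=d/np.linalg.norm(d);M=np.eye(3)-np.outer(d,d);A=A+M;b=b+M@o
    return np.linalg.solve(A,b)
E
python3 - <<'E'
from h import *
a=cv2.imread("pics/top0.png");b=cv2.imread("pics/side0.png")
A=cv2.resize(a[155:265,245:375],None,fx=6,fy=5.4,interpolation=cv2.INTER_CUBIC)
A=cv2.resize(a[155:265,250:375],(400*125//110,400),interpolation=cv2.INTER_CUBIC)
B=cv2.resize(b[195:300,230:345],None,fx=3,fy=400/105,interpolation=cv2.INTER_CUBIC)
cv2.imwrite("pics/c0.png",np.hstack([A,B]));print(A.shape,B.shape)
E
```

```text
(400, 454, 3) (400, 345, 3)
```

View pics/c0.png

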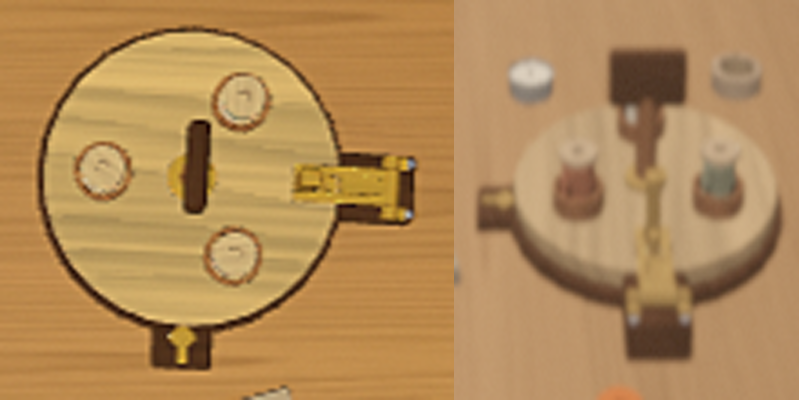

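The rust spool is the lower-right one in the top view, near px (314,225). Sage is top right and cream is left. The locking tab is near (334,206), and in the side view the knob is at about (295,215). Next I'll measure these properly with masks.

```bash
python3 - <<'E'
from h import *
a=cv2.imread("pics/top0.png");b=cv2.imread("pics/side0.png")
T=vision.calibration("top");S=vision.calibration("side")
def comps(im,m,x0,x1,y0,y1,mn=6):
    k=np.zeros(m.shape,np.uint8);k[y0:y1,x0:x1]=m[y0:y1,x0:x1]*255
    n,l,st,c=cv2.connectedComponentsWithStats(k)
    return [(i,st[i],c[i]) for i in range(1,n) if st[i][4]>=mn],l
hs=lambda im:cv2.cvtColor(im,cv2.COLOR_BGR2HSV).astype(int)
ha,hb=hs(a),hs(b)
print("top dark");c,l=comps(a,ha[...,2]<90,250,375,155,265)
for i,s,q in c:print(s,q)
# knob top (z .107), minAreaRect
for i,s,q in c:
    p=np.argwhere(l==i)[:,::-1].astype(np.float32);print(cv2.minAreaRect(p))
print("side dark");c,l2=comps(b,hb[...,2]<75,225,345,190,300)
for i,s,q in c:print(s,q)
print("brass top");
c,l=comps(a,(ha[...,0]>20)&(ha[...,0]<32)&(ha[...,1]>165)&(ha[...,2]>90),250,375,155,265)
for i,s,q in c:
    p=np.argwhere(l==i)[:,::-1].astype(np.float32);print(s,q,cv2.minAreaRect(p))
print("brass side");
c,l=comps(b,(hb[...,0]>17)&(hb[...,0]<32)&(hb[...,1]>130)&(hb[...,2]>90),225,345,190,300)
for i,s,q in c:print(s,q)
# foot outline: ellipse via table/foot pale mask convex hull
for n,(u,v,z) in dict(knob=(304.2,200.7,.107),rust=(313.8,225.1,.06),arrow=(300,250,.013),tab=(333,206,.069),hingeR=(363.5,199.5,.034),hingeR2=(361,213.8,.034)).items(): print(n,onz(T,u,v,z))
print("knob tri",tri(ray(T,304.2,200.7),ray(S,294.7,214)))
E
```

```text
top dark
[295 163   6   1   6] [297.5 163. ]
[281 165   9   4   9] [285.     166.3333]
[266 170  13  15  16] [271.25   176.8125]
[262 186   4  11  12] [263.     190.8333]
[301 188   7  26 146] [303.9315 200.4452]
[343 197  12   4  41] [348.3415 198.6341]
[261 198  80  59 259] [297.1236 240.4015]
[360 201   4  12  42] [361.5714 206.5   ]
[341 211  22   9  67] [349.0746 213.8657]
((297.5, 163.0), (5.0, 0.0), 180.0)
((284.92242431640625, 166.3189697265625), (0.7878387570381165, 8.534918785095215), 66.80140686035156)
((271.4235534667969, 176.50588989257812), (1.518513798713684, 18.439090728759766), 40.601295471191406)
((262.9495544433594, 190.83486938476562), (1.149391531944275, 10.440306663513184), 16.699243545532227)
((303.8934020996094, 200.4923858642578), (5.699763774871826, 25.22145652770996), 4.085616588592529)
((348.5, 198.5), (3.0, 11.0), 90.0)
((294.2353515625, 231.51788330078125), (82.5595474243164, 45.782684326171875), 16.232351303100586)
((361.5, 206.5), (11.0, 3.0), 90.0)
((350.99755859375, 213.650390625), (7.614809989929199, 21.361024856567383), 81.46923065185547)
side dark
[... 416 characters left out ...]
3.5763344764709473)
[307 202   2   6   9] [307.4444 204.3333] ((307.5, 204.5), (5.0, 1.0), 90.0)
[355 212   3   3   6] [356.3333 212.6667] ((356.5000305175781, 212.50003051757812), (2.8284268379211426, 1.4142134189605713), 45.0)
[298 245   5  10  31] [299.7097 248.7097] ((300.0, 249.5), (9.0, 4.0), 90.0)
brass side
[294 242   4   5  10] [295.6 243.7]
[295 248   3   5   7] [296.     249.7143]
[289 271   4   5   8] [290.375 273.   ]
[299 271   9   4  16] [303.625 272.75 ]
knob [ 0.5113 -0.0534  0.107 ]
rust [ 0.4596 -0.0775  0.06  ]
arrow [ 0.4029 -0.0474  0.013 ]
tab [ 0.5026 -0.1212  0.069 ]
hingeR [ 0.5208 -0.197   0.034 ]
hingeR2 [ 0.4871 -0.1906  0.034 ]
knob tri [ 0.5138 -0.0543  0.0928]
```

```bash
python3 -m creep '0.01 -0.01 0 -3;0.03 -0.025 0 -8;0.06 -0.05 0 -14;0.09 -0.075 0 -20;0.12 -0.1 0 -26;0.15 -0.125 0 -32;0.18 -0.15 0 -38;0.21 -0.175 0 -44;0.24 -0.2 0 -50;0.27 -0.225 0 -56;0.3 -0.25 0 -62;0.33 -0.275 0 -66;0.36 -0.3 0 -68;0.39 -0.325 0 -68;0.41 -0.345 0 -68;0.43 -0.36 0 -68;0.438 -0.366 0 -68;0.438 -0.366 0 -68;0.438 -0.366 0 -68;0.438 -0.366 0 -68' 0.045 20
python3 - <<'E'
from h import *
c=vision.calibration("wrist");im=vision.capture("wrist");cv2.imwrite("pics/w1.png",im)
np.savez("w1.npz",**c)
s=telemetry.read_state();print(s["position"],s["tool_rot"],s["t"],c)
E
```

```text
t: 1.77
position: [0.5045, -0.1327, 0.242]
tool_rot: [-2.292, -2.149, 0.001]
wrist_force: [0.2, -0.8, 0.2]
width: 0.0451
grasp_force: 0.0
[ 0.5045 -0.1328  0.2421] [-2.2922 -2.1482  0.0012] 1.8167 {'mtx': array([[332.0209,   0.    , 274.8988],
       [  0.    , 332.0209, 212.2871],
       [  0.    ,   0.    ,   1.    ]]), 'view': array([[ 0.9979, -0.0646,  0.0005, -0.5116],
       [ 0.0616,  0.9486, -0.3103,  0.1369],
       [ 0.0196,  0.3097,  0.9506, -0.3488],
       [ 0.    ,  0.    ,  0.    ,  1.    ]])}
```

View pics/w1.png

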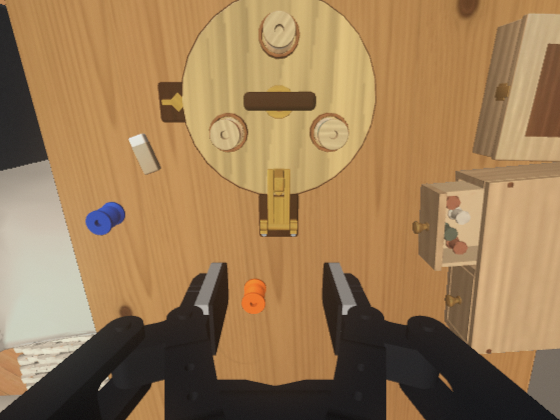

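The wrist view shows the knob bar centred at (280,101), the arrow at (178,102) and the tab at about (279,180). The hinge ends are at about (264,232) and (294,232), the rust spool top is at (228,133), and an orange look-alike lies at (254,295).

```bash
python3 - <<'E'
from h import *
im=cv2.imread("pics/w1.png");W=dict(np.load("w1.npz"));T=vision.calibration("top");S=vision.calibration("side")
h=cv2.cvtColor(im,cv2.COLOR_BGR2HSV).astype(int)
# knob mask
m=np.uint8((h[...,2]<90))*255;k=np.zeros_like(m);k[85:118,235:325]=m[85:118,235:325]
n,l,st,c=cv2.connectedComponentsWithStats(k);i=1+st[1:,4].argmax();p=np.argwhere(l==i)[:,::-1].astype(np.float32)
r=cv2.minAreaRect(p);print("knob",st[i],c[i],r)
kb=cv2.boxPoints(r)
for z in (.107,.09):print([onz(W,*q,z)[:2] for q in kb])
ku=np.array(r[0])
print("knob tri",tri(ray(W,*ku),ray(T,303.9,200.45)))
for n,(u,v,z) in dict(rust=(228,133,.06),sage=(331,133,.06),cream=(280,31,.06),arrow=(178,102,.013),hL=(264,232,.032),hR=(294,232,.032),orange=(254,295,.02)).items(): print(n,onz(W,u,v,z))
a=cv2.imread("pics/top0.png")
A=cv2.resize(im[155:245,250:310],(400,600),interpolation=cv2.INTER_CUBIC)
B=cv2.resize(a[190:222,325:370],(400,284),interpolation=cv2.INTER_CUBIC);B=cv2.copyMakeBorder(B,0,316,0,0,cv2.BORDER_CONSTANT)
cv2.imwrite("pics/c1.png",np.hstack([A,B]))
E
```

```text
knob [245  94  71  16 592] [285.6132 104.4679] ((280.240478515625, 104.52471923828125), (14.742814064025879, 70.63277435302734), 84.5596694946289)
[array([ 0.486 , -0.0509]), array([ 0.5396, -0.0496]), array([ 0.5404, -0.0603]), array([ 0.486 , -0.0617])]
[array([ 0.4845, -0.0507]), array([ 0.5416, -0.0493]), array([ 0.5424, -0.0606]), array([ 0.4846, -0.0622])]
knob tri [ 0.514  -0.0549  0.0813]
rust [ 0.4642 -0.0776  0.06  ]
sage [ 0.5591 -0.0837  0.06  ]
cream [0.5171 0.0033 0.06  ]
arrow [ 0.4094 -0.0466  0.013 ]
hL [ 0.4883 -0.1885  0.032 ]
hR [ 0.5214 -0.1906  0.032 ]
orange [ 0.4693 -0.2747  0.02  ]
```

View pics/c1.png

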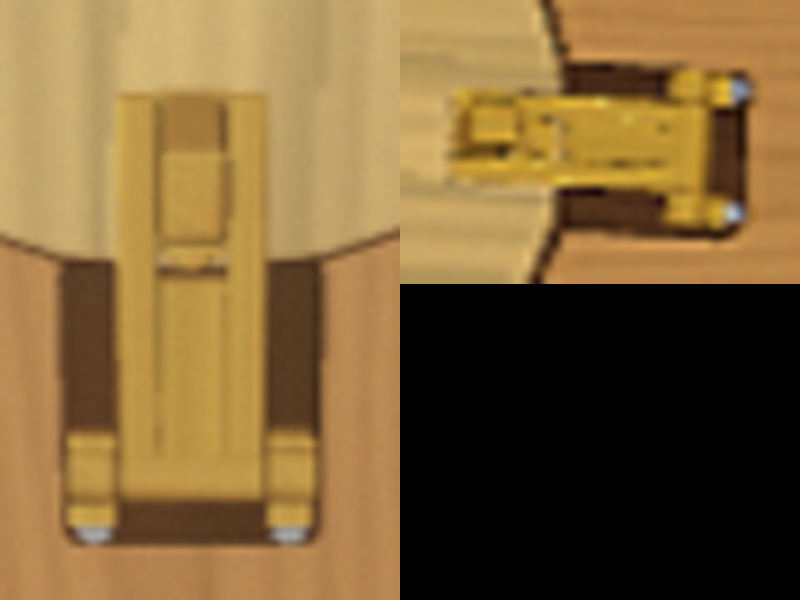

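The crops show the tab's top face at wrist px (279.0,184.4) and top px (335.8,203.7). The hinge barrels are at wrist px (263.8,224.8) and (293.8,224.8).

```bash
python3 - <<'E'
from h import *
W=dict(np.load("w1.npz"));T=vision.calibration("top")
print("tab tri",tri(ray(W,278.95,184.4),ray(T,335.8,203.7)),onz(W,278.95,184.4,.069))
print("hinge",onz(W,263.8,224.8,.035),onz(W,293.8,224.8,.035))
R,=[cv2.Rodrigues(telemetry.read_state()["tool_rot"])[0]];print(R)
C=np.array([.5135,-.0555,0])
for yaw in(-.03,-.05,-.07):
  f=np.array([np.cos(yaw),np.sin(yaw),0]);g=np.array([-f[1],f[0],0])
  print(yaw,"tab",C-.073*g,"hinge",C-.13*g,"arrow",C-.108*f)
sp={"rust":(.4642,-.0776),"sage":(.5591,-.0837),"cream":(.5171,.0033)}
print({k:(np.hypot(*(np.array(v)-C[:2])),np.degrees(np.arctan2(v[1]-C[1],v[0]-C[0]))) for k,v in sp.items()},np.mean(list(sp.values()),0))
E
```

```text
tab tri [ 0.5082 -0.1281  0.0647] [ 0.5082 -0.127   0.069 ]
hinge [ 0.4889 -0.1789  0.035 ] [ 0.5215 -0.181   0.035 ]
[[ 0.0648  0.9979 -0.0007]
 [ 0.9979 -0.0648 -0.0004]
 [-0.0005 -0.0006 -1.    ]]
-0.03 tab [ 0.5113 -0.1285  0.    ] hinge [ 0.5096 -0.1854  0.    ] arrow [ 0.4055 -0.0523  0.    ]
-0.05 tab [ 0.5099 -0.1284  0.    ] hinge [ 0.507  -0.1853  0.    ] arrow [ 0.4056 -0.0501  0.    ]
-0.07 tab [ 0.5084 -0.1283  0.    ] hinge [ 0.5044 -0.1852  0.    ] arrow [ 0.4058 -0.0479  0.    ]
{'rust': (np.float64(0.05402684517904035), np.float64(-155.85445803957833)), 'sage': (np.float64(0.053615296324836324), np.float64(-31.733519153416243)), 'cream': (np.float64(0.05891010100144117), np.float64(86.4964683552155))} [ 0.5135 -0.0527]
```

```bash
python3 -m creep '0.006 0.003 0.02 0;0.006 0.003 0.04 0;0.006 0.003 0.06 0;0.006 0.003 0.08 0;0.006 0.003 0.1 0;0.006 0.003 0.12 0;0.006 0.003 0.14 0;0.006 0.003 0.155 0;0.006 0.003 0.17 0;0.006 0.003 0.18 0;0.006 0.003 0.188 0;0.006 0.003 0.191 0;0.006 0.003 0.191 0' 0.045 20
python3 -m creep '0 0 0 0;0 0 0 0;0 0 0 0;0 0 0 0;0 0 0 0;0 0 0 0;0 0 0 0;0 0 0 0' 0.0 25
python3 - <<'E'
from h import *
cv2.imwrite("pics/w2.png",vision.capture("wrist"))
E
```

```text
t: 2.9
position: [0.5084, -0.1255, 0.051]
tool_rot: [-2.29, -2.15, 0.001]
wrist_force: [1.0, 0.3, 0.1]
width: 0.0451
grasp_force: 0.0
t: 3.57
position: [0.5088, -0.125, 0.0518]
tool_rot: [2.289, 2.151, -0.0]
wrist_force: [-3.2, 1.1, 6.2]
width: 0.0094
grasp_force: 29.2
```

View pics/w2.png

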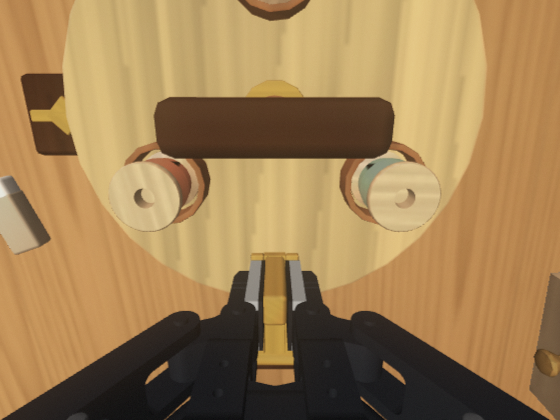

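The fingers are on the tab (9.4 mm width, 29 N), and the red thread shows on the front (arrow-side) spool at (155,190). Next comes the arc about the hinge.

```bash
python3 -m creep '-0.0034 0 -0.006 0;-0.0075 0 -0.0115 0;-0.012 0 -0.0166 0;-0.0172 0 -0.0212 0;-0.0227 0 -0.0252 0;-0.0286 0 -0.0286 0;-0.0349 0 -0.0314 0;-0.0414 0 -0.0335 0;-0.0481 0 -0.035 0;-0.0481 0 -0.035 0' - 25
python3 - <<'E'
from h import *
s=telemetry.read_state();print(s["wrist_force"],s["ft_torque"])
E
```

```text
t: 4.45
position: [0.5056, -0.1751, 0.0868]
tool_rot: [2.291, 2.149, -0.001]
wrist_force: [-2.8, 1.8, 2.7]
width: 0.0097
grasp_force: 25.8
[-2.8072  1.7684  2.7391] [0.587  0.5721 0.0785]
```

```bash
python3 -m creep '-0.0068 0 -0.0007 0;-0.0137 0 -0.0007 0;-0.0205 0 0 0;-0.0272 0 0.0015 0;-0.0337 0 0.0036 0;-0.04 0 0.0064 0;-0.0459 0 0.0098 0;-0.0514 0 0.0138 0;-0.0566 0 0.0184 0;-0.0597 0 0.0218 0;-0.0597 0 0.0218 0' - 25
python3 - <<'E'
from h import *
s=telemetry.read_state();print(s["wrist_force"],s["ft_torque"])
b=vision.capture("side");w=vision.capture("wrist")
B=cv2.resize(b[150:320,210:380],(400,400),interpolation=cv2.INTER_CUBIC);w=cv2.resize(w,(400,300));w=cv2.copyMakeBorder(w,0,100,0,0,0)
cv2.imwrite("pics/c2.png",np.hstack([B,w]))
E
```

```text
t: 5.37
position: [0.5019, -0.2341, 0.0639]
tool_rot: [2.29, 2.149, -0.001]
wrist_force: [-1.5, -1.4, 2.4]
width: 0.0098
grasp_force: 25.8
[-1.5336 -1.3875  2.4249] [-0.3366  0.3465  0.0526]
```

View pics/c2.png

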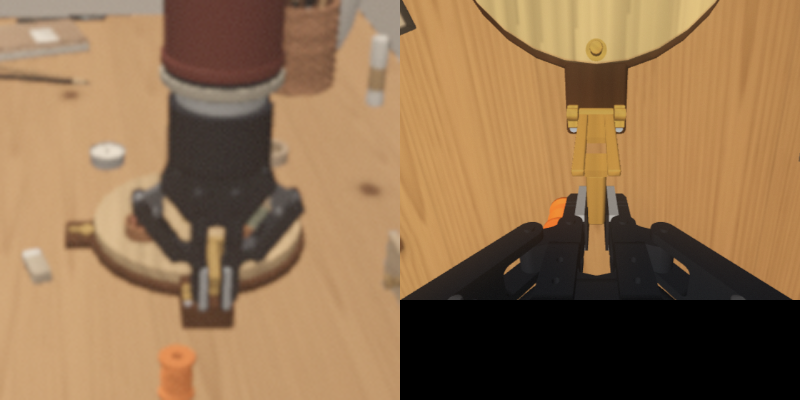

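The hasp is folded back past upright to about 1.95 rad, and the post is exposed at wrist-crop (595,47). I'll release it, lift, then move over the knob and turn the tool 90°.

```bash
python3 -m creep '0 0 0 0;0 0 0 0;0 0 0 0;0 0 -0.01 0;0 0 -0.03 0;0 0 -0.055 0;0 0 -0.085 0;0 0 -0.115 0;0 0 -0.136 0;0 0 -0.136 0' 0.04 25
python3 -m creep '0.01 0 0 7;0.025 0 0 14;0.045 0 0 21;0.065 0 0 28;0.085 0 0 35;0.105 0 0 42;0.125 0 0 49;0.14 0 0 56;0.155 0 0 63;0.168 0 0 70;0.176 0 0 77;0.18 0 0 84;0.18 0 0 90;0.18 0 0 90;0.18 0 0 90;0.18 0 0 90' 0.05 25
python3 - <<'E'
from h import *
T=vision.calibration("top")
s=telemetry.read_state();print(s["q"],s["t"],cv2.Rodrigues(s["tool_rot"])[0])
c=vision.calibration("wrist");np.savez("w3.npz",**c);w=vision.capture("wrist");cv2.imwrite("pics/w3.png",w)
E
```

```text
t: 6.3
position: [0.5044, -0.233, 0.2064]
tool_rot: [2.283, 2.147, 0.005]
wrist_force: [1.0, -0.5, -0.5]
width: 0.0397
grasp_force: 0.0
t: 7.63
position: [0.5131, -0.0531, 0.2006]
tool_rot: [3.14, -0.092, 0.0]
wrist_force: [-0.2, 0.1, -0.1]
width: 0.0501
grasp_force: 0.0
[ 0.4429  0.1185 -0.4552  1.8242  0.0556  1.2114 -1.6586] 7.6333 [[ 0.9983 -0.0587  0.    ]
 [-0.0587 -0.9983 -0.    ]
 [ 0.      0.     -1.    ]]
```

View pics/w3.png

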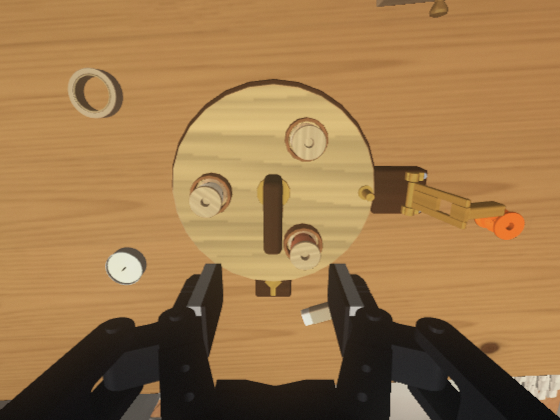

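Hasp stays folded at (440,205). The knob bar spans (273,175) to (273,254), the rust spool is at (304,250), and the arrow is at (273,288).

```bash
python3 - <<'E'
from h import *
W=dict(np.load("w3.npz"));W1=dict(np.load("w1.npz"))
im=cv2.imread("pics/w3.png");h=cv2.cvtColor(im,cv2.COLOR_BGR2HSV)
k=np.zeros(im.shape[:2],np.uint8);k[165:262,258:288]=(h[165:262,258:288,2]<90)*255
n,l,st,c=cv2.connectedComponentsWithStats(k);i=1+st[1:,4].argmax();print(st[i])
x,y,w,hh=st[i][:4]
for u,v in((x+w/2,y),(x+w/2,y+hh)):print(onz(W,u,v,.107),onz(W,u,v,.073))
print("arrow",onz(W,273,288,.013))
# axis from the foot's rim circle (z .024): left, right, top extents of table
for u,v in((173,180),(375,180),(272,84)):print(onz(W,u,v,.024))
print("knob height", tri(ray(W,273,253.5),ray(W1,245,101)))
E
```

```text
[ 264  175   18   78 1189]
[ 0.5455 -0.0552  0.107 ] [ 0.5386 -0.0547  0.073 ]
[ 0.4867 -0.0517  0.107 ] [ 0.471  -0.0506  0.073 ]
arrow [ 0.4014 -0.0461  0.013 ]
[0.5295 0.041  0.024 ]
[ 0.5181 -0.1501  0.024 ]
[ 0.6088 -0.0579  0.024 ]
knob height [ 0.4864 -0.0515  0.1072]
```

```bash
python3 -m creep '0.001 0.001 0.015 0;0.001 0.001 0.03 0;0.001 0.001 0.045 0;0.001 0.001 0.06 0;0.001 0.001 0.075 0;0.001 0.001 0.09 0;0.001 0.001 0.1 0;0.001 0.001 0.108 0;0.001 0.001 0.114 0;0.001 0.001 0.116 0;0.001 0.001 0.116 0' 0.05 40
python3 -m creep '0 0 0 0;0 0 0 0;0 0 0 0;0 0 0 0;0 0 0 0;0 0 0 0;0 0 0 0;0 0 0 0' 0.0 40
```

```text
t: 8.6
position: [0.5141, -0.0541, 0.0844]
tool_rot: [-3.14, 0.097, 0.0]
wrist_force: [0.1, 0.3, 0.2]
width: 0.0501
grasp_force: 0.0
t: 9.27
position: [0.5148, -0.0515, 0.0854]
tool_rot: [-3.138, 0.094, -0.002]
wrist_force: [-0.7, 8.0, 2.9]
width: 0.0132
grasp_force: 40.0
```

```bash
python3 -m creep '0 -0.0015 0 0;0 -0.0025 0 0.5;0 -0.0025 0 2;0 -0.0025 0 4;0 -0.0025 0 6;0 -0.0025 0 8;0 -0.0025 0 10;0 -0.0025 0 12;0 -0.0025 0 14;0 -0.0025 0 16;0 -0.0025 0 18;0 -0.0025 0 20;0 -0.0025 0 22;0 -0.0025 0 24;0 -0.0025 0 26;0 -0.0025 0 28;0 -0.0025 0 29;0 -0.0025 0 30;0 -0.0025 0 30;0 -0.0025 0 30' - 40
python3 - <<'E'
from h import *
s=telemetry.read_state();R=cv2.Rodrigues(s["tool_rot"])[0];print(s["ft_torque"],s["q"][6],np.degrees(np.arctan2(R[1,0],R[0,0])))
c=vision.calibration("wrist");np.savez("w4.npz",**c);w=vision.capture("wrist");cv2.imwrite("pics/w4.png",w)
b=vision.capture("side");t=vision.capture("top");cv2.imwrite("pics/side4.png",b);cv2.imwrite("pics/top4.png",t)
B=cv2.resize(b[170:310,215:355],(380,380),interpolation=cv2.INTER_CUBIC)
cv2.imwrite("pics/c4.png",np.hstack([cv2.resize(w,(420,315)),B[:315]]))
E
```

```text
t: 10.93
position: [0.5146, -0.0522, 0.0853]
tool_rot: [3.007, -0.909, 0.001]
wrist_force: [-1.9, -0.4, 6.1]
width: 0.0134
grasp_force: 40.4
[-0.0247  0.4634 -0.0375] -2.2314638464666166 -33.63531340002858
```

View pics/c4.png

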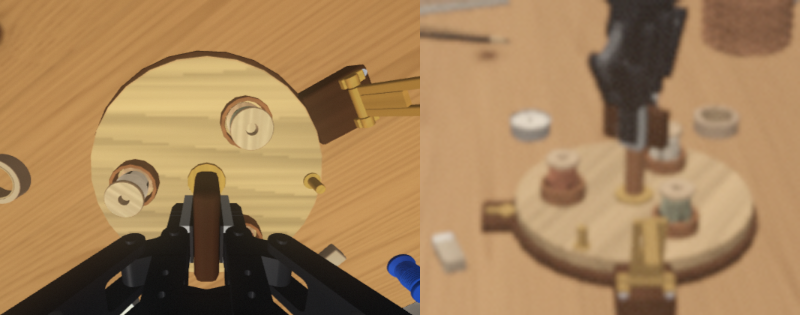

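In the wrist half, the turntable has turned with the grip, and the cups are at (246,122) and (134,184). In the side half, the rust spool at (563,160) faces the arrow at (500,210), and all three spools are standing. Now I'll check the angle.

```bash
python3 - <<'E'
from h import *
W=dict(np.load("w4.npz"));S=vision.calibration("side");T=vision.calibration("top")
C=np.array([.5142,-.0535])
an=lambda p:(p[:2],np.hypot(*(p[:2]-C)),np.degrees(np.arctan2(*(p[:2]-C)[::-1])))
print("rust side",an(onz(S,267.7,228.2,.06)))
print("sage side",an(onz(S,310.1,239.3,.06)))
print("arrow side",an(onz(S,246.5,246.8,.013)))
print("cupR",an(onz(W,328,162.7,.038)));print("cupL",an(onz(W,178.7,245,.038)))
print("post w",an(onz(W,412,241,.038)))
t=cv2.imread("pics/top4.png");a=cv2.imread("pics/top0.png")
W1=dict(np.load("w1.npz"));print("arrow w1",an(onz(W1,176,102,.013)),"top",an(onz(T,300.,249.5,.013)))
w=cv2.imread("pics/w4.png")
r=dict(zip("p",[0]))
A=cv2.resize(t[150:265,235:380],(504,400),interpolation=cv2.INTER_CUBIC)
s=cv2.imread("pics/side4.png");B=cv2.resize(s[215:265,240:325],(680,400)[:2],interpolation=cv2.INTER_CUBIC)[:, :290]
cv2.imwrite("pics/c5.png",np.hstack([A,B]))
E
```

```text
rust side (array([ 0.4569, -0.0532]), np.float64(0.057312417236407294), np.float64(179.6954145596))
sage side (array([ 0.541 , -0.1079]), np.float64(0.06065793408622856), np.float64(-63.74266044613177))
arrow side (array([ 0.4101, -0.0494]), np.float64(0.10420754219087773), np.float64(177.73569778679357))
cupR (array([ 0.5389, -0.1049]), np.float64(0.057010682817635994), np.float64(-64.27643611196937))
cupL (array([ 0.5459, -0.007 ]), np.float64(0.05624080927133106), np.float64(55.6849970328438))
post w (array([ 0.4723, -0.1222]), np.float64(0.08048334356313806), np.float64(-121.40877645240342))
arrow w1 (array([ 0.4073, -0.0464]), np.float64(0.10713555727522231), np.float64(176.21385137387398)) top (array([ 0.4041, -0.0474]), np.float64(0.11028443016197702), np.float64(176.84963629342147))
```

View pics/c5.png

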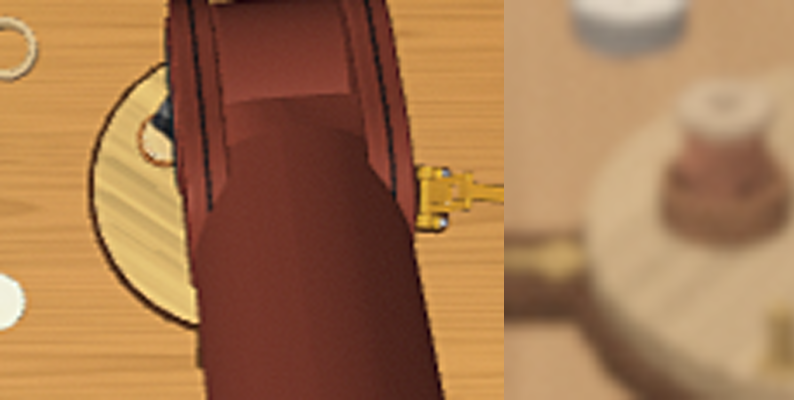

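The rust spool stands at about 176° and the arrow at about 176.5°, agreeing to within roughly 1°. The arm is still gripping and at rest, and the hasp is folded back. I'll let it settle briefly and hand in.

```bash
python3 -m creep '0 0 0 0;0 0 0 0;0 0 0 0;0 0 0 0' - 40
python3 -c "
from plant import order
print(order.close_job())"
```

```text
t: 11.42
position: [0.5145, -0.0522, 0.0853]
tool_rot: [3.007, -0.909, 0.001]
wrist_force: [-1.8, -0.6, 7.9]
width: 0.0132
grasp_force: 40.4
the job is handed in; nothing more can be done
None
```

I folded the hasp right back (about 1.95 rad) and turned the carousel 30° so the rust-red spool stands at the brass arrow, within about 1° as measured; all three spools are upright, the knob is still gripped, and I handed the job in at 11.4 s.

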